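# Load a pen case into a printing nest under its spring hold-down

### The job

Load the pen case that waits in the channel of the printing nest: with one fingertip press the long thumb paddle beside the channel down, so that the spring hold-down flap at the far end lifts, and keep it down while the other fingertip pushes the case along the channel under the flap, fully home against the end stop. Then let the paddle go so that the flap closes on the case, and move clear. Only push the case, do not lift it, and leave everything else on the bench where it is.

Things in the scene. Friction and masses are not known exactly. Their poses are not given: they have to be found in the camera images.
- nest: printing nest fixed to the bench: grey plate 290 x 150 x 15 mm with a straight channel. Origin: underside of the plate, on the channel's centre line; x = along the channel towards its end stop (push direction), y = left, the paddle's side, z up. In mm: plate x -155..135, y -55..95; channel floor z 20, x -135..115; rails' inner faces y +-18.5, tops z 28; end stop's face x 115
- shaft (a point): middle of the hold-down's 8 mm steel shaft, at nest x -10, y 34, z 36 mm. It runs along the nest's x from -150 to 128 mm in three aluminium bearing blocks at nest x -152, 16 and 126 mm, 10 mm thick, y 24..44, bolt heads up to z 48 mm
- case_center (a point): centre of the loose pen case to be loaded: purple closed box 150 x 34 x 24 mm, 50 to 105 g, lying lengthwise on the channel floor, its top at nest z 44 mm, 16 mm above the rails. Axes as the nest's. At the start its leading end is 10 to 40 mm short of the flap; fully home this point is at nest x 40 mm, 60 to 90 mm further on
- case_tail (a point): centre of the case's flat rear end face, at the channel's open mouth: the face to push on, 34 mm wide, 24 mm high, centre at nest z 32 mm. With the case home it is at nest x -35 mm, y 0
- holddown (a joint): angle (rad) of the spring-closed hold-down, one rocker on the shaft: flap on the channel's side, thumb paddle on the other. 0 = shut on the empty channel, the pad 7 mm too low for the case to pass; 0.25 = resting on the case; above 0.29 = clear of it; 0.75 = stop. At 0.5 its spring takes 6 N on the paddle 34 mm from the shaft; let go, it shuts by itself
- flap (a point): centre of the rubber pad's underside on the flap; it moves with the rocker. The flap is a steel plate 45 mm along the channel (nest x 65..110), reaching right across it at the far end; its pad presses on the case's top
- paddle (a point): point on the paddle's upper face, half-way along and 34 mm out from the shaft; it moves with the rocker. Plain steel plate 3 mm thick, nest x -145..-23 mm, from the shaft out to 51 mm. At 0 it tilts up outwards by 0.5 rad (edge 60 mm above the bench); at 0.5 it is level, upper face nest z 34 mm, y 34..85, beside the case's tail, so both tips at about z 33 mm work. A tip may slide on it
- spare_case: a second, identical purple pen case lying on the table to the right of the nest; leave alone. Origin: centre of its underside
- half_shell: open half of a pen case with white clips in it, 150 x 34 x 12 mm, on the table to the left of the nest; leave alone
- marker: black marker with a yellow cap, 140 mm long, 13 mm thick, on the table left of the half shell; leave alone
- tape_roll: roll of brown tape lying flat, 96 mm across, 48 mm high, right of the nest; leave alone
- ink_jar: white jar with a black lid, 60 mm across, 62 mm high, left of the nest's far end; leave alone
- brush: small wooden-handled brush, 170 mm long, lying right of the nest's near end; leave alone
- clip_tray: clear low tray of white clips, 90 x 65 x 22 mm, right of the nest's far end; leave alone
Mind the look-alikes: they are no part of the job. What is shaped like the part that bears case_center but orange or yellow is not meant.

How it is judged:
On the way, in this order (a step that is already met when the one before it is completed fails the run):
1. a fingertip presses the paddle and holds the flap up clear of the case's height, the case not yet home (value of joint holddown above 0.29 rad and contact force between the fingers and holddown above 0.5 N and x of case_center in the frame of nest below 0.03 m), for 0.1 s.
2. the case is pushed home against the end stop while the paddle is still held down (x of case_center in the frame of nest above 0.037 m and value of joint holddown above 0.29 rad and contact force between the fingers and holddown above 0.5 N), for 0.1 s.
At the end, for the whole second after the job is handed in: the case lies flat in the channel with its leading end within 3.5 mm of the end stop, at rest, and the hold-down flap has closed on it and presses on its top (joint 0.18 to 0.31 rad, more than 1 N) (x of case_center in the frame of nest between 0.0365 and 0.043 m and y of case_center in the frame of nest between -0.004 and 0.004 m and z of case_center in the frame of nest between 0.029 and 0.035 m and value of joint holddown between 0.18 and 0.31 rad and contact force between holddown and pen_case above 1 N and linear speed of pen_case below 0.01 m/s); the robot touches nothing.
It fails at once if the pen case is lifted more than 8 mm off the channel floor or tipped by more than 0.12 rad (z of case_center in the frame of nest above 0.04 m or angle between case_center's own z axis and vertical above 0.12 rad).
It fails at once if something else on the bench is moved more than 15 mm (distance of any of spare_case, half_shell, marker, tape_roll, ink_jar, brush, clip_tray from where it was at the start of the episode above 0.015 m).
It also fails if it takes over 37 s, if anything falls off the work surface, if the arm or the gripper's body presses on something with over 40 N, if the wrist force passes 120 N, or if a joint passes its speed limit or range.

### The arm

A 6-joint arm with a two-finger parallel gripper is mounted at the origin on the work surface. World frame = base frame: x ahead of the robot, y to its left, z up, the work surface at z = 0. Lengths are in m, angles in rad, forces in N, time in s.
With the tool pointing down it reaches from about 0.2 to 0.875 m from the base axis. Payload 3.4 kg.
Tool frame: the origin (TCP) lies between the finger pads; the fingertips stand 25 mm ahead of it and the grasp point (between the pads) lies 6 mm ahead of it (r.nose_length is the z of the fingertips in the tool frame, in m); z points along the fingers, y is the line along which they close (so a half turn about z gives the same grasp; the last joint's range is limited). The gripper opens to 94 mm and grips with 3 to 60 N. Pads are 16 mm wide; open, the fingers measure 119 mm over their backs; the gripper's body (75 mm by 177 mm) begins 78 mm behind the grasp point.
Start: joints at [1.077, 0.276, 1.505, -0, 1.361, -0.121], TCP at [0.209, 0.536, 0.23] pointing down, gripper open.
Joint ranges: [-2.89, 2.89], [-0.75, 2.08], [0.22, 2.7], [-1.18, 4.32], [0.11, 2.71], [-2.7, 2.7]. Speed limits (rad/s): [2.57, 2.57, 3.14, 3.14, 3.14, 3.14].

### API

Orientations are given as a unit quaternion [w, x, y, z].
In Python, from plant import r, gripper_to, inverse_kinematics, vision, models, telemetry gives the robot as it stands. Calls block until the motion is done:
- r.move_to(position, orientation): joint-space move of the TCP to a pose.
- r.move_l(position, rot=None, vel=0.15, guard=None): straight line of the TCP; rot=None keeps the orientation; vel is the mean speed in m/s. With guard (N) it stops when the force on the tool has changed by that much, and returns True; else False.
- r.movej(angles): joint-space move.
- gripper_to(opening, f_grip=None): finger opening in m; f_grip is the grip in N (None keeps the last); returns when the fingers have stopped.
- r.hold(seconds).
- inverse_kinematics(position, orientation): joint angles nearest the present ones, or None.
- vision.snapshot(name): name is "scene" or "top" or "wrist"; returns the picture (400x640x3 uint8, red, green, blue); there is no depth.
- vision.get_calibration(name): a dict with "fx", "fy", "cx", "cy" (pixels), "position" and "orientation" of the camera in the world. Camera axes: x right, y down, z forward; pixel columns grow to the right and rows downward; lengths in m; the calibration is good to about 2 mm. A picture is of the moment at which its call begins: read the wrist's pose just before it. get_calibration takes no time and is no camera call; for the wrist camera it gives the pose at the moment of the call.
A pose or a line that the arm cannot do raises r.PlanningError and nothing moves.
- r.sign_off(): hands the job in; it is judged then, once.
Trained networks look in the newest picture that a camera, given by its name, has taken for a name from the list of things; names that differ only in an ending like _2 or _b are one class to them, and where a whole thing is asked for, a point or a joint stands for the part that bears it (a point fixed in the world has none). Each returns a list of dicts, best first, with "score" (0 to 1); they miss things now and then, are a little off and sometimes report something else, mostly with a low value. They report only what shows in the picture. A call takes as long as a camera call. They do not tell look-alikes from the thing itself.
- models.boxes_of(thing, camera): "at" ([x, y, z] in m, in world coordinates, good to about 4 mm: the middle of the surface that is visible of it).
- models.regions_of(thing, camera): "pixels" (400x640 bool, what is visible of it).
- models.mark_of(thing, camera): "at" ([x, y, z] in m, in world coordinates, good to about 4 mm: a listed point, or the origin of a listed thing).
Readings, each from a call of its own:
- telemetry.current_t(): time.
- telemetry.current_joints(): joint angles.
- telemetry.current_dq(): joint speeds.
- telemetry.current_joint_efforts(): joint torques, N m.
- telemetry.current_ee_pos(): TCP position.
- telemetry.current_tool_rot(): TCP orientation.
- telemetry.current_wrist_force(): force on the tool from outside, world axes, zero at the start.
- telemetry.current_torque(): the same for the moment, N m.
- telemetry.current_opening(): finger opening in m.
- telemetry.current_finger_force(): force on a finger pad.
Only numpy, scipy, OpenCV 4.12 (cv2) and the standard library are available. Lean on these libraries where they do the work, as an engineer would, in place of code of your own. Each camera call takes 0.05 s, during which the arm holds its last target. There are 200 camera calls.

## Working session

There is one attempt and no reset: what is moved stays moved. The work goes in short steps, each a Python script; the robot and the scene stay as the last script left them, time stands still between calls to the robot, and variables do not carry over. Pictures are saved under pics/ and viewed, at most 10 in all, crops included, and the job is handed in when it is done.

```bash
mkdir -p pics; ls; python3 - <<'E'
from plant import r, vision, models, telemetry
import cv2, numpy as np
for c in ["top","scene"]:
    im=vision.snapshot(c); cv2.imwrite(f"pics/{c}0.png",im[:,:,::-1])
    for t in ["nest","shaft","case_center","case_tail","flap","paddle","spare_case"]:
        print(c,t,[(np.round(d["at"],3).tolist(),round(d["score"],2)) for d in models.mark_of(t,c)[:3]])
print(telemetry.current_t(), r.nose_length, telemetry.current_tool_rot())
E
```

```text
pics
top nest []
top shaft [([0.559, 0.156, 0.032], 0.71), ([0.574, -0.002, -0.001], 0.52)]
top case_center [([0.335, -0.087, 0.01], 0.9), ([0.298, 0.39, 0.01], 0.89), ([0.297, 0.168, 0.01], 0.71)]
top case_tail [([0.904, 0.123, 0.011], 0.97), ([0.237, 0.124, 0.011], 0.97), ([0.459, 0.095, 0.028], 0.83)]
top flap [([0.665, 0.141, 0.032], 0.95)]
top paddle [([0.484, 0.169, 0.056], 0.57)]
top spare_case [([0.575, 0.004, -0.0], 0.66)]
scene nest [([0.58, 0.122, -0.003], 0.66)]
scene shaft [([0.566, 0.154, 0.035], 0.96)]
scene case_center [([0.304, 0.167, 0.012], 0.96), ([0.302, 0.391, 0.008], 0.77), ([0.839, 0.155, 0.012], 0.74)]
scene case_tail [([0.28, -0.041, 0.014], 0.95), ([0.458, 0.095, 0.031], 0.9), ([0.372, 0.376, 0.011], 0.76)]
scene flap [([0.664, 0.138, 0.038], 0.55)]
scene paddle [([0.484, 0.165, 0.052], 0.65), ([0.532, 0.112, 0.031], 0.25)]
scene spare_case []
0.8 0.025 [1.02249967e-05 1.85336014e-01 9.82675206e-01 4.31508761e-05]
```

View pics/top0.png

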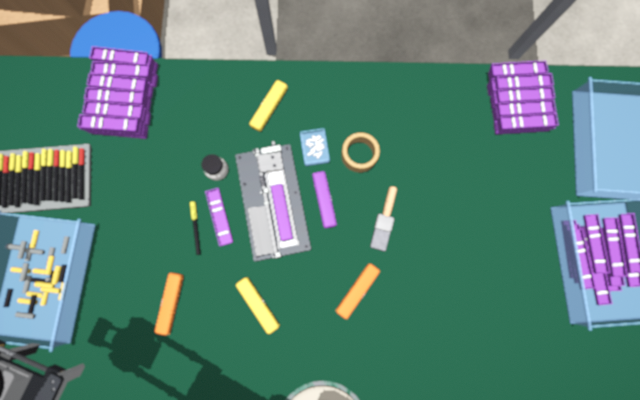

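View pics/scene0.png

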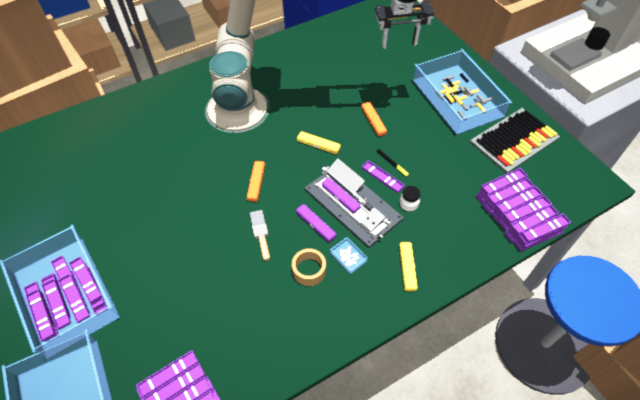

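The top view shows the nest at about px (237–310, 145–258), yawed by about +0.15–0.2 rad. The purple case is in the channel at (281,212), the paddle at (258,232) and the flap at the far end at (272,170). The scene view agrees. I'll go above the nest for a close wrist look.

```bash
cat > h.py <<'E'
from plant import r, gripper_to, vision, models, telemetry
import cv2, numpy as np
def quat(psi):
    a=np.pi/2+psi/2
    return [0,float(np.cos(a)),float(np.sin(a)),0]
E
python3 - <<'E'
from h import *
r.move_to([0.50,0.13,0.34],quat(0.18)); gripper_to(0.0555)
c=vision.get_calibration("wrist"); im=vision.snapshot("wrist"); cv2.imwrite("pics/w1.png",im[:,:,::-1])
for k in ["position","orientation","fx","cx","cy"]: print(k,np.round(c[k],4))
for t in ["nest","shaft","case_center","case_tail","flap","paddle"]:
    print(t,[(np.round(d["at"],3).tolist(),round(d["score"],2)) for d in models.mark_of(t,"wrist")[:3]])
print(telemetry.current_t(),telemetry.current_ee_pos(),telemetry.current_opening())
E
```

```text
position [0.4204 0.1156 0.4937]
orientation [0.0889 0.6343 0.7605 0.1069]
fx 351.9275
cx 321.8142
cy 199.7862
nest [([0.58, 0.124, -0.0], 0.57)]
shaft [([0.568, 0.148, 0.036], 0.9), ([0.714, 0.033, 0.002], 0.35)]
case_center [([0.298, 0.169, 0.01], 0.87), ([0.835, 0.155, 0.01], 0.63), ([0.299, 0.392, 0.012], 0.59)]
case_tail [([0.46, 0.094, 0.032], 0.72), ([0.373, 0.378, 0.009], 0.71), ([0.902, 0.121, 0.012], 0.68)]
flap [([0.666, 0.136, 0.039], 0.7), ([0.525, 0.276, 0.003], 0.68)]
paddle [([0.484, 0.165, 0.053], 0.71)]
3.7583 [0.50000215 0.13001648 0.33997074] 0.05599582422838513
```

View pics/w1.png

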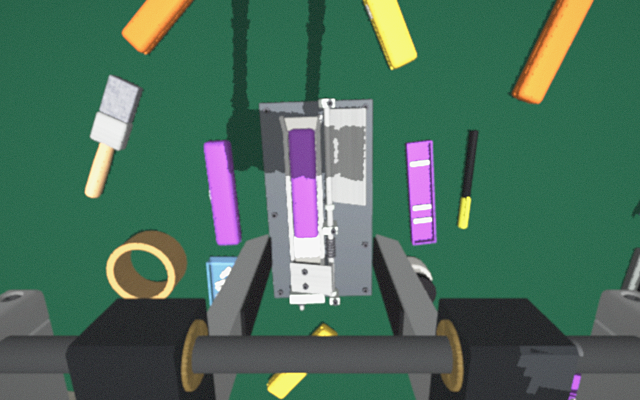

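The wrist view shows the plate's corners at about (261,104), (372,99), (372,296) and (275,298). The case top spans (290,128)–(318,236), with the paddle at (348,157) and the flap at (312,277). I'll fit the nest pose from these.

```bash
python3 - <<'E'
from h import *
from scipy.spatial.transform import Rotation as R
c=vision.get_calibration("wrist"); q=c["orientation"]; Rm=R.from_quat([q[1],q[2],q[3],q[0]]).as_matrix()
def w(u,v,z):
    d=Rm@np.array([(u-c["cx"])/c["fx"],(v-c["cy"])/c["fy"],1]); p=np.array(c["position"]); return (p+d*(z-p[2])/d[2])[:2]
N=np.array([[-155,-55],[-155,95],[135,95],[135,-55]])/1000
W=np.array([w(*p,.015) for p in [(261,104),(372,99),(372,296),(275,298)]])
def fit(N,W):
    n,m=N.mean(0),W.mean(0); H=(N-n).T@(W-m); y=np.arctan2(H[0,1]-H[1,0],H[0,0]+H[1,1])
    Q=np.array([[np.cos(y),-np.sin(y)],[np.sin(y),np.cos(y)]]); return y,m-Q@n,Q
y,o,Q=fit(N,W); print("corner fit",y,o,"res mm",np.round(((W-o)@Q-N)*1e3,1).tolist())
# model marks averaged
M=dict(shaft=([-.01,.034],[.5655,.1515]),flap=([.0875,0],[.665,.138]),paddle=([-.084,.064],[.484,.166]),nest=([0,0],[.58,.123]))
for k,(n,m) in M.items(): print(k,np.round((np.array(m)-o)@Q*1e3,1),n)
print("tail",(np.array([.4595,.0945])-o)@Q)
im=cv2.cvtColor(cv2.imread("pics/w1.png"),cv2.COLOR_BGR2HSV)
mk=cv2.inRange(im,(130,80,50),(160,255,255)); mk[:, :280]=0; mk[:,330:]=0; mk[:110]=0; mk[245:]=0
u=cv2.findNonZero(mk)[:,0].astype(float); b=cv2.minAreaRect(cv2.findNonZero(mk)); bp=cv2.boxPoints(b); print(bp)
cw=np.array([w(*p,.044) for p in bp]); print("case corners nest",np.round((cw-o)@Q*1e3,1).tolist()); 
s=cw[np.argsort(cw[:,0])]; d=s[2:].mean(0)-s[:2].mean(0); print("case yaw",np.arctan2(d[1],d[0]),np.linalg.norm(d),cw.mean(0))
E
```

```text
corner fit 0.2136665655442026 [0.58032773 0.12271336] res mm [[1.0, 2.2], [-0.5, -2.2], [0.5, -0.5], [-1.0, 0.5]]
shaft [-8.4 31.3] [-0.01, 0.034]
flap [86. -3.] [0.0875, 0]
paddle [-85.   62.7] [-0.084, 0.064]
nest [-0.3  0.3] [0, 0]
tail [-0.12406259 -0.00195094]
[[287.98984 129.21088]
 [314.1331  128.29358]
 [317.9388  236.75653]
 [291.79556 237.67383]]
case corners nest [[-122.6, -16.5], [-122.6, 16.4], [23.6, 15.8], [23.7, -20.0]]
case yaw 0.19987871498772758 0.1462690198839065 [0.53218763 0.11115078]
```

```bash
cat >> h.py <<'E'
PSI=0.211; O=np.array([0.5803,0.1222]); Q=np.array([[np.cos(PSI),-np.sin(PSI)],[np.sin(PSI),np.cos(PSI)]])
def P(x,y,tip): return [*map(float,O+Q@np.array([x,y])),tip+r.nose_length]
def st(s): print(s,round(telemetry.current_t(),2),"nest",np.round(Q.T@(np.array(telemetry.current_ee_pos())[:2]-O)*1e3,1),"tip z",round(telemetry.current_ee_pos()[2]-r.nose_length,4),"F",np.round(telemetry.current_wrist_force(),1))
E
python3 - <<'E'
from h import *
r.move_to(P(-.138,.034,.10),quat(PSI)); st("above")
print(r.move_l(P(-.138,.034,.032),vel=0.05,guard=18)); st("pressed")
r.hold(0.3); st("held")
im=vision.snapshot("wrist"); cv2.imwrite("pics/w2.png",im[:,:,::-1])
E
```

```text
above 4.65 nest [-136.1   33.8] tip z 0.1011 F [ 0.6 -0.4 -0.5]
False
pressed 6.16 nest [-137.9   35.1] tip z 0.0321 F [-1.1  3.6  7.1]
held 6.46 nest [-137.9   35.1] tip z 0.0322 F [-2.2  3.4  6.1]
```

View pics/w2.png

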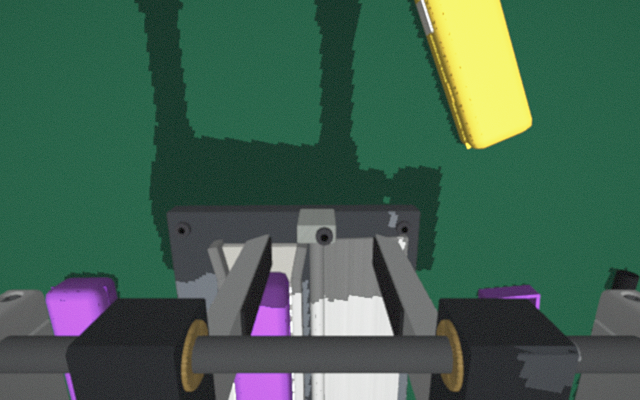

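The wrist view shows the paddle pressed level at (350,265), and 6 N agrees with the spring. The left fingertip is just behind the case tail at (270,275), so I'll push.

```bash
python3 - <<'E'
from h import *
print(r.move_l(P(-.060,.034,.032),vel=0.05,guard=20)); st("mid")
print(r.move_l(P(-.036,.034,.032),vel=0.025,guard=14)); st("end")
r.hold(0.3); st("held")
vision.snapshot("top"); 
for c in ["scene"]:
    im=vision.snapshot(c); cv2.imwrite("pics/s2.png",cv2.resize(im[140:260,270:430,::-1],None,fx=5,fy=5,interpolation=2))
E
```

```text
False
mid 8.22 nest [-63.3  34.4] tip z 0.0314 F [-5.9 -1.5  7.9]
False
end 9.32 nest [-44.   34.4] tip z 0.0314 F [-13.5  -2.3  14.7]
held 9.62 nest [-44.   34.4] tip z 0.0313 F [-13.   -2.7  15.6]
```

View pics/s2.png

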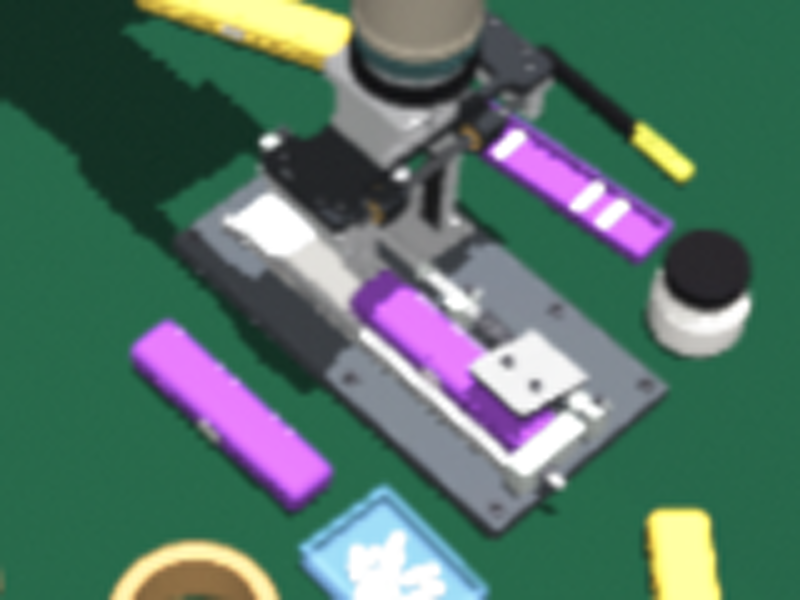

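The scene crop shows the flap raised and the case under it, with its leading end at about (530,440) close to the stop. I'll push a bit harder to make sure it is against the stop.

```bash
python3 - <<'E'
from h import *
print(r.move_l(P(-.029,.034,.032),vel=0.03,guard=25)); st("harder"); r.hold(0.3); st("held")
im=vision.snapshot("wrist"); cv2.imwrite("pics/w3.png",im[:,:,::-1])
print([(np.round(Q.T@(np.array(d["at"][:2])-O)*1e3,1),d["score"]) for c in ["scene","top"] for d in (vision.snapshot(c) is not None and models.mark_of("case_center",c)) if abs(d["at"][0]-.6)<.1 and abs(d["at"][1]-.12)<.05])
E
```

```text
False
harder 10.11 nest [-43.6  34.4] tip z 0.0308 F [-22.4  -5.4  22.4]
held 10.41 nest [-43.6  34.4] tip z 0.0308 F [-22.7  -5.2  22.8]
[(array([35.3, -0.4]), 0.77), (array([37.1, -3. ]), 0.39)]
```

View pics/w3.png

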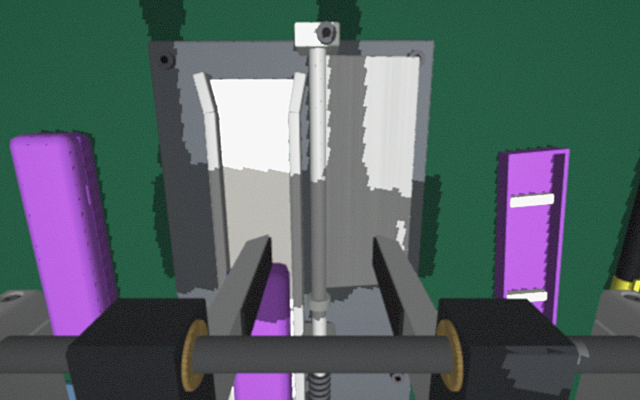

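It moved only 0.4 mm for 9 N more, with the tip at -43.6 mm where -43 was expected, so the case is home. I'll back off along the channel, release and rise clear.

```bash
python3 - <<'E'
from h import *
r.move_l(P(-.062,.034,.032),vel=0.03); st("back")
r.move_l(P(-.066,.034,.10),vel=0.06); st("up")
r.move_l(P(-.17,.034,.26),vel=0.2); st("clear")
r.hold(0.3)
im=vision.snapshot("wrist"); cv2.imwrite("pics/w4.png",im[:,:,::-1])
im=vision.snapshot("scene"); cv2.imwrite("pics/s4.png",cv2.resize(im[140:260,270:430,::-1],None,fx=5,fy=5,interpolation=2))
E
```

```text
back 11.91 nest [-56.7  34. ] tip z 0.0338 F [4.3 1.9 6.9]
up 13.19 nest [-66.3  34. ] tip z 0.0996 F [-0.1  0.4  0.3]
clear 14.29 nest [-170.1   34. ] tip z 0.2592 F [ 0.5  0.2 -0.6]
```

View pics/w4.png

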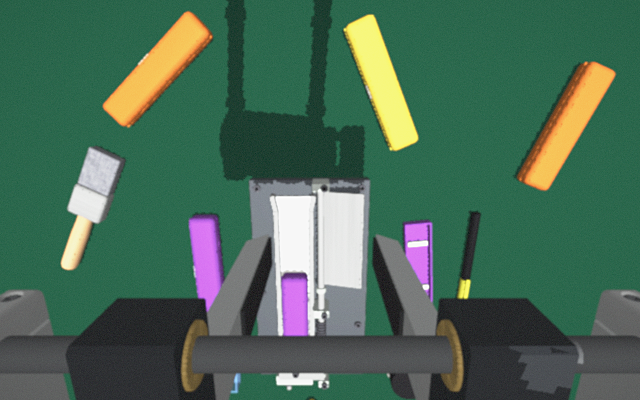

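View pics/s4.png

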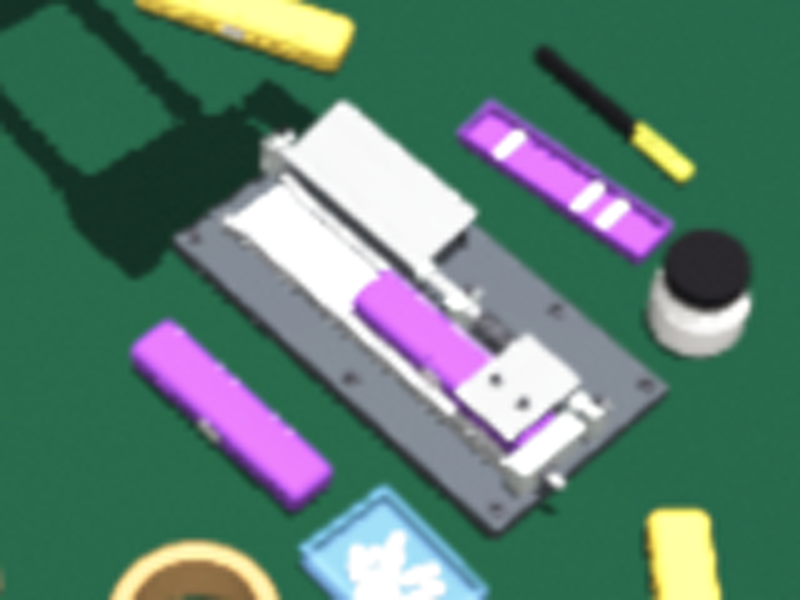

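The views show the flap closed on the case at (520,385). The tail at (370,285) hasn't moved since the push, and the neighbouring objects are undisturbed.

```bash
python3 -c "
from h import *
print(r.sign_off())"
```

```text
the job is handed in; nothing more can be done
None
```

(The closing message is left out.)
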